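Load a two-slide tray into the slide imager

ROBOT

A 7-joint arm with a two-finger parallel gripper is mounted at the origin on a cart in front of the work surface, level with it; the furniture and walls round the work are solid. World frame = base frame: x ahead of the robot, y to its left, z up, the work surface at z = 0. Lengths are in m, angles in rad, forces in N, time in s.
With the tool pointing down it reaches from about 0.425 to 1.025 m from the base axis. Payload 3.6 kg.
Tool frame: the origin (TCP) lies at the very end of the fingers, on their centre line; the grasp point (between the pads) lies 19 mm behind it (env.grip_depth is the distance from the TCP to the grasp point, in m); x points along the fingers, z is the direction in which the jaws open and shut, and the axes are right-handed (so a half turn about x gives the same grasp; the last joint's range is limited). The gripper opens to 85 mm and grips with 20 to 120 N. Pads are 22 mm wide; open, the fingers measure 114 mm over their backs; the gripper's body (76 mm by 85 mm) begins 54 mm behind the grasp point. The pads swing forward as they close: fully open they stand 13 mm farther back than shut.
Start: joints at [1.254, 0.591, 0.048, 1.609, -0.033, 0.943, -0.034], TCP at [0.16, -0.707, 0.231] pointing down, gripper open.
Joint ranges: [-2.69, 2.69], [-0.47, 2.24], [-1.27, 1.36], [0.19, 2.51], [-1.53, 4.68], [0.08, 2.07], [-3.09, 3.09]. Speed limits (rad/s): [2.57, 2.57, 3.14, 3.14, 3.14, 3.14, 3.14].

INTERFACE

Orientations are given as a unit quaternion [x, y, z, w].
In Python, from bench import env gives the robot as it stands.
- The arm moves only by the shell command python3 -m creep 'ROWS' [OPENING]. ROWS is JSON, a list of rows, each a list of 4 numbers: the shift along the tool's x, y, z in mm, then the turn about the tool's x in degrees. A call has 1 to 12 rows; each row shifts and turns the commanded pose from where the row before left it, along the tool's axes as they then stand; what a row does not reach is not made up. A row lasts 1/8 s, in which the tool goes at most 62.5 mm and 10.7 degrees, less where a joint would pass 70% of its speed; a pose out of reach is approached as far as the arm can. A call is refused whole if a number of a shift passes 62.5 or a number of a turn 10.7, either way. A call with a gripper value outside its range is refused whole. OPENING is the opening, from -1 (shut) to 1 (fully open), so that 0 is half open, set as the call begins (- or left out, the last holds). The fingers move at their own pace and stop on an object; the grip force is fixed at half the most. Time passes only in rows, so rows that do not move let the fingers close. It gives the time, the measured TCP pose, the force and the opening at its end, in the units of the state.
- env.get_obs(): the state, without advancing time (a new reading comes with each control period).
- env.camera(name): name is "side" or "top" or "wrist"; returns a dict with "pixels" (384x512x3 uint8, red, green, blue), "fx", "fy", "cx", "cy" (pixels), "eye" and "orientation" of the camera in the world. Camera axes: x right, y down, z forward; pixel columns grow to the right and rows downward; lengths in m; the calibration is good to about 2 mm. A picture is of the moment at which its call begins. There is no depth.
- env.sign_off(): hands the job in, once; it reports no verdict.
Trained networks look in a picture, given as the dict that the camera call returned (one of the last four; its "shot" number tells which), for a name from the list of things; names that differ only in an ending like _2 or _b are one class to them, and where a whole thing is asked for, a point or a joint stands for the part that bears it (a point fixed in the world has none). Each returns a list of dicts, best first, with "score" (0 to 1); they miss things now and then, are a little off and sometimes report something else, mostly with a low value. They report only what shows in the picture. A call takes as long as a camera call.
- env.look_for(target, picture): "xyz" ([x, y, z] in m, in world coordinates, good to about 4 mm: the middle of the surface that is visible of it).
- env.regions_of(target, picture): "pixels" (384x512 bool, what is visible of it).
The state is a dict: "t": time; "joint_pos": joint angles; "qvel": joint speeds; "effort": joint torques, N m; "ee_pos": TCP position; "tcp_rot": TCP orientation; "contact_force": force on the tool from outside, world axes, zero at the start; "wrist_torque": the same for the moment, N m; "finger_gap": finger opening in m.
Only numpy, scipy, OpenCV 4.12 (cv2) and the standard library are available. Lean on these libraries where they do the work, as an engineer would, in place of code of your own. Each camera call takes 0.05 s, during which the arm holds its last target. There are 200 camera calls.

TASK

Take the slide tray out of its sloped stand, lay it on the imager's loading tongue with its nose toward the machine, and let go of it there. Then push it in (the pull tab is the handle for this) over the steel sill, nose low under the keeper and against the spring pad, until its tail drops behind the sill and it lies flat in the nest. The stage may be parked anywhere in its short travel, so go by feel and never force the tray; leave the bottle, timer and marker where they are.

Things in the scene. Friction and masses are not known exactly. Their poses are not given: they have to be found in the camera images.
- imager: White bench slide imager, fixed. Origin on the bench at mid-width; x axis points into the machine, z up. Its black scanning stage (sill, nest, rails, keeper, spring pad) is held wherever it last parked, 0 to 40 mm inward of its front position; where is not reported: see or feel it. Grey imaging head (fixed) from x 106 mm on, underside at height 48 (lens 36), top 82 mm.
- tongue (a point): Middle of the top of the aluminium loading tongue (fixed), 12 mm above the bench: imager x -122 mm up to the stage, 44 mm wide (the tray overhangs it), free down to the bench on both sides up to the stage.
- stage_front (a point): Point on the nest floor (height 12 mm) below the sill's steep rear face when the stage is at its front position; imager x = 0. Does not move with the stage. Stage parts, as distance s inward from the sill's actual rear face: steel sill s -4 to 0, 6 mm above the floor, ramp before it from s -20; end wall s 112.5; rails 65 mm apart, s 0 to 112.5, 13 mm high; flared guides before them to s -30.
- stage_keeper (a point): Same kind of fixed reference, 13 mm above the nest floor: front lower edge of the steel keeper strip with the stage at its front position (s 100; strip s 100 to 116, 4 mm thick, full width). The 10 mm thick nose must go below it, tray tilted nose-down, while the tail rides over the sill; with the nose at the end wall the 110 mm tray clears the sill by 2.5 mm.
- stage_pad (a point): Same kind of fixed reference: face of the brass spring pad (26 x 6 mm) with the stage at its front position, unpressed (s 105, 7.5 mm before the end wall). The nose presses it toward the wall against 0.6 N/mm with 1.2 N preload: about 5.7 N at the wall, 4.2 N with the tray home. About 10 N in all tells the wall. The stage itself does not give way.
- stand: Clear sloped stand on a white base 132 x 80 mm, fixed; origin at the centre of its underside, x up-slope. The tray leans in it at 30 degrees, tail down, on a rib 34 mm wide. Walls at sides (2 mm clear), bottom and over the tab enclose its lowest 30 mm, so the tab cannot be taken here: draw the tray out 40 mm or more along the slope.
- tray_center (a point): Blue slide tray with two glass slides, 110 long x 62 wide x 10 thick, 0.13 to 0.23 kg. Point at the centre of the slab, half-way through its thickness. x axis of the tray: along its length toward the rounded nose (5 mm radius); z: out of its top (slide) side.
- tab_center (a point): Centre of the tray's pull tab, an upright blue plate with black ribs on the top side at the tail, 8 thick along the tray's x, 36 wide along its y, standing 24 above the tray's top. It lies 49 mm behind the tray's centre and 17 mm above the slab's mid-plane; axes as the tray's.
- reagent_bottle: Bystander: small clear bottle with blue cap, 47 x 56 x 100 mm, origin at centre of its underside.
- timer: Bystander: white bench timer, 68 x 40 x 58 mm, origin at centre of its underside.
- marker: Bystander: blue and white marker pen lying flat, 17 x 135 x 16 mm, origin at centre of its underside, long axis y.
- tray: The same tray; origin at the centre of its underside (5 mm below tray_center along its z), axes as above.

How it is judged:
By the outcome, as a careful person would: the job done as asked, in the order asked, and still so for the second after the job is handed in, with the robot touching nothing.
It also fails if it takes over 72 s, if anything falls off the work surface, if the arm or the gripper's body presses on something with over 40 N, if the wrist force passes 120 N, or if a joint passes its speed limit or range.

## Working session

There is one attempt and no reset: what is moved stays moved. The work goes in short steps, Python scripts to look and compute and a shell command to move; the robot and the scene stay as the last step left them, time stands still between calls to the robot, and variables do not carry over. Pictures are saved under pics/ and viewed, on a budget of 10 in all, crops included, one or two more only if the job needs it, and the job is handed in when it is done.

```bash
ls; mkdir -p pics
python3 - <<'E'
from bench import env
import cv2,numpy as np
o=env.get_obs()
for k in o: print(k,np.round(o[k],4))
ims=[]
for c in ["side","top"]:
    p=env.camera(c); print(c,p["fx"],p["cx"],p["cy"],np.round(p["eye"],3),np.round(p["orientation"],4))
    cv2.imwrite(f"pics/{c}0.png",p["pixels"][...,::-1])
    for n in ["imager","tongue","stage_front","stage_keeper","stage_pad","stand","tray_center","tab_center","reagent_bottle","timer","marker","tray"]:
        r=env.look_for(n,p); print(n,[(np.round(d["xyz"],3).tolist(),round(d["score"],2)) for d in r[:2]])
E
cd pics; python3 -c "
import cv2,numpy as np
a=cv2.imread('side0.png');b=cv2.imread('top0.png')
cv2.imwrite('c0.png',cv2.resize(np.vstack([a,b]),(800,1200))[:, :]) 
"
```

```text
pics
t 0.0
joint_pos [ 1.2545  0.5921  0.0483  1.6098 -0.0333  0.9427 -0.0337]
qvel [ 0.0004 -0.0001  0.0004 -0.0008 -0.0014 -0.0006  0.0016]
effort [ 3.00000e-04 -5.48691e+01  1.54650e+00 -1.98123e+01  9.30000e-03
  8.80000e-03  0.00000e+00]
ee_pos [ 0.16   -0.7063  0.2301]
tcp_rot [ 0.4418  0.5532 -0.4408  0.5518]
contact_force [-0.0478 -0.3033  0.8282]
wrist_torque [ 0.0199  0.0306 -0.0188]
finger_gap 0.0856
side 412.8439030320759 260.7702233109877 187.88079297690425 [ 0.382 -0.703  0.652] [ 0.9111 -0.1024  0.0459 -0.3966]
imager [([0.645, -0.228, 0.012], 0.68)]
tongue []
stage_front [([0.646, -0.229, 0.017], 0.63)]
stage_keeper [([0.647, -0.225, 0.01], 0.97)]
stage_pad [([0.647, -0.224, 0.016], 0.97)]
stand [([0.535, 0.04, 0.006], 0.83)]
tray_center [([0.588, 0.06, 0.063], 0.94)]
tab_center [([0.583, 0.061, 0.066], 0.77), ([0.373, -0.028, 0.011], 0.3)]
reagent_bottle [([0.605, -0.083, 0.077], 0.79)]
timer [([0.695, -0.076, 0.035], 0.78), ([0.539, 0.036, 0.008], 0.28)]
marker [([0.376, -0.031, 0.014], 0.67)]
tray [([0.588, 0.061, 0.066], 0.78)]
top 376.8882294372112 253.17614045321332 190.92292991122073 [ 0.394 -0.094  0.917] [-0.7026  0.7066 -0.0452  0.0706]
imager [([0.635, -0.214, 0.015], 0.96), ([0.609, -0.071, 0.1], 0.68)]
tongue [([0.637, -0.217, 0.013], 0.87)]
stage_front [([0.635, -0.214, 0.01], 0.73), ([0.584, 0.064, 0.062], 0.17)]
stage_keeper [([0.611, -0.07, 0.098], 0.27)]
stage_pad [([0.635, -0.211, 0.013], 0.97)]
stand [([0.534, 0.037, 0.059], 0.82)]
tray_center [([0.58, 0.063, 0.058], 0.84)]
tab_center [([0.584, 0.065, 0.062], 0.9)]
reagent_bottle [([0.606, -0.07, 0.099], 0.91)]
timer [([0.698, -0.069, 0.044], 0.87)]
marker [([0.374, -0.022, 0.017], 0.86)]
tray [([0.583, 0.062, 0.061], 0.96)]
```

```bash
cd pics; python3 -c "
import cv2,numpy as np
a=cv2.imread('side0.png');b=cv2.imread('top0.png')
cv2.imwrite('s0.png',cv2.resize(a,(800,600)));cv2.imwrite('t0.png',cv2.resize(b,(800,600)))"
```

```text
(no output)
```

View pics/s0.png

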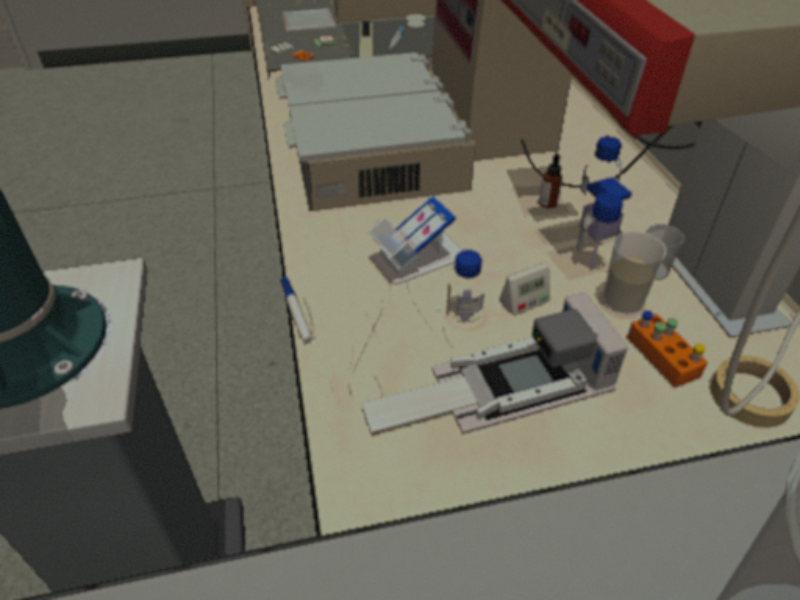

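View pics/t0.png

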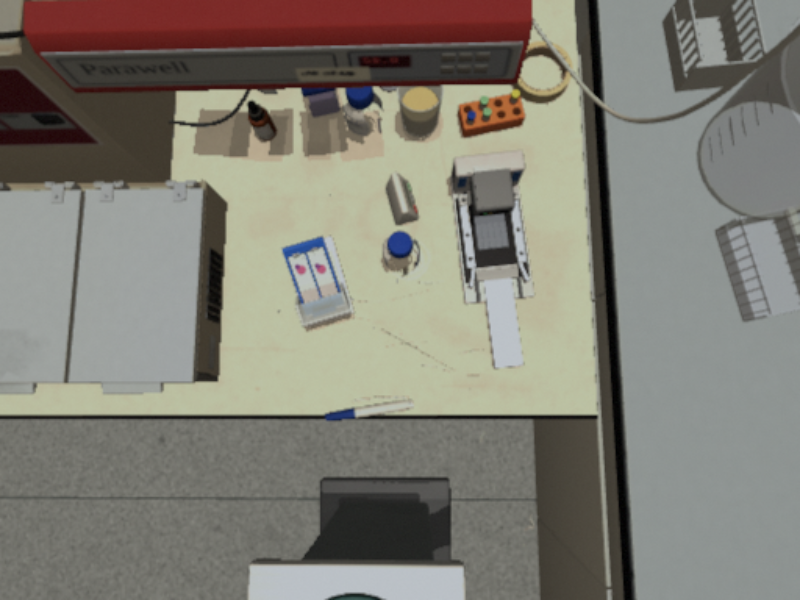

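Side view: the stand sits at about (415,240), the tray leaning nose up and away. The imager is at about (500,380), its tongue pointing back toward the robot. Top view: the tray is at (318,275), the tongue runs (507,365)→(497,280), and the bottle is at (400,245). Next I move the wrist camera over the stand.

```bash
cat > h.py <<'E'
from bench import env
import numpy as np, cv2
from scipy.spatial.transform import Rotation as R
def cam(c,tag=None,scale=None):
    p=env.camera(c)
    if tag: cv2.imwrite(f"pics/{tag}.png",cv2.resize(p["pixels"],(800,600),interpolation=cv2.INTER_CUBIC)[...,::-1])
    return p
def ray(p,u,v):
    d=R.from_quat(p["orientation"]).apply([(u-p["cx"])/p["fx"],(v-p["cy"])/p["fy"],1]); return np.array(p["eye"]),d
def atz(p,u,v,z):
    e,d=ray(p,u,v); return e+d*(z-e[2])/d[2]
def proj(p,X):
    q=R.from_quat(p["orientation"]).inv().apply(np.atleast_2d(X)-p["eye"]); return np.c_[q[:,0]/q[:,2]*p["fx"]+p["cx"],q[:,1]/q[:,2]*p["fy"]+p["cy"]]
def tool(): 
    o=env.get_obs(); return np.array(o["ee_pos"]),R.from_quat(o["tcp_rot"])
def go(target,yaw=None):
    "shift in tool axes (mm) to reach target TCP; yaw = wanted jaw (tool z) heading deg mod 180, turn about tool x"
    t,r=tool(); M=r.as_matrix()
    print("TCP",np.round(t,4),"tool axes",np.round(M.T,3).tolist())
    print("shift mm",np.round(M.T@(np.array(target)-t)*1000,1))
    if yaw is not None:
        h=np.degrees(np.arctan2(M[1,2],M[0,2])); d=(yaw-h+90)%180-90
        print("jaw heading",round(h,2),"turn",round(-d,2),"j7",env.get_obs()["joint_pos"][6])
def state():
    o=env.get_obs(); print("t",round(o["t"],2),np.round(o["ee_pos"],4),"F",np.round(o["contact_force"],1),"gap",round(o["finger_gap"],4))
E
python3 - <<'E'
from h import *
p=cam("top")
for n in ["tray","stand","tongue","imager"]:
    r=env.regions_of(n,p)
    for d in r[:1]:
        m=d["pixels"].astype(np.uint8); c=max(cv2.findContours(m,0,2)[0],key=cv2.contourArea)
        a=cv2.approxPolyDP(c,3,True)[:,0]; print(n,round(d["score"],2),m.sum(),cv2.minAreaRect(c),a.tolist())
        print(np.round([atz(p,*q,0.012) for q in a],3)[:,:2].tolist())
go([0.50,0.05,0.30],90)
w=env.camera("wrist"); t,r=tool(); print("wrist cam in tool",r.inv().apply(np.array(w["eye"])-t).round(3),(r.inv()*R.from_quat(w["orientation"])).as_matrix().round(2).tolist(),w["fx"])
E
```

```text
tray 0.61 995 ((199.1500244140625, 171.95001220703125), (37.31486892700195, 27.51181411743164), 71.56504821777344) [[205, 152], [181, 159], [193, 192], [217, 185]]
[[0.643, 0.059], [0.626, 0.118], [0.543, 0.086], [0.56, 0.027]]
stand 0.91 803 ((203.18658447265625, 180.3094024658203), (52.87493133544922, 36.139408111572266), 73.44293212890625) [[211, 151], [208, 155], [217, 185], [197, 193], [190, 191], [192, 204], [197, 208], [227, 199]]
[[0.646, 0.044], [0.636, 0.051], [0.56, 0.027], [0.54, 0.076], [0.545, 0.094], [0.513, 0.088], [0.503, 0.076], [0.525, 0.003]]
tongue 0.8 4854 ((315.031982421875, 165.630615234375), (137.69015502929688, 47.9973258972168), 86.5526123046875) [[333, 96], [293, 101], [288, 113], [298, 191], [313, 196], [319, 234], [334, 232], [328, 191], [340, 187], [331, 119], [335, 108]]
[[0.785, -0.263], [0.773, -0.162], [0.742, -0.149], [0.543, -0.17], [0.53, -0.206], [0.439, -0.217], [0.444, -0.253], [0.542, -0.242], [0.552, -0.271], [0.724, -0.256], [0.753, -0.267]]
imager 0.92 5100 ((315.4802551269531, 165.77227783203125), (138.98899841308594, 48.8752555847168), 86.5526123046875) [[334, 96], [293, 100], [288, 113], [297, 192], [312, 195], [319, 235], [334, 232], [329, 192], [341, 188], [332, 119], [336, 108]]
[[0.785, -0.266], [0.776, -0.162], [0.742, -0.149], [0.541, -0.167], [0.533, -0.203], [0.437, -0.217], [0.444, -0.253], [0.54, -0.245], [0.549, -0.274], [0.724, -0.258], [0.753, -0.269]]
TCP [ 0.1602 -0.7071  0.2313] tool axes [[-0.0, 0.0, -1.0], [0.975, 0.221, -0.0], [0.221, -0.975, -0.0]]
shift mm [ -68.7  498.7 -663.3]
jaw heading -77.24 turn 12.76 j7 -0.03370092058678037
wrist cam in tool [-0.142  0.081  0.001] [[0.0, -0.32, 0.95], [0.0, -0.95, -0.32], [1.0, 0.0, -0.0]] 279.7295067589687
```

```bash
python3 -m creep '[[-6,40,-28,0],[-6,40,-28,0],[-6,40,-28,0],[-6,40,-28,0],[-6,40,-28,0],[-6,40,-28,0],[-6,40,-28,0],[-6,40,-28,0],[-6,40,-28,0],[-6,40,-28,0],[-6,40,-28,0],[-6,40,-28,0]]'
python3 -m creep '[[0,40,-28,0],[0,40,-28,0],[0,0,0,0],[0,0,0,0]]'
python3 - <<'E'
from h import *
state(); p=cam("wrist","w1")
for n in ["tongue","stage_front","stage_keeper","stage_pad"]:
    r=env.look_for(n,p); print(n,[(np.round(d["xyz"],3).tolist(),round(d["score"],2)) for d in r[:2]])
import pickle; pickle.dump({k:p[k] for k in p},open("w1.pkl","wb"))
E
```

```text
t: 3.1
ee_pos: [0.5551, -0.2721, 0.3037]
tcp_rot: [0.441, 0.552, -0.441, 0.553]
contact_force: [0.0, 0.5, 0.5]
finger_gap: 0.0856
t: 3.6
ee_pos: [0.6194, -0.2014, 0.3031]
tcp_rot: [0.441, 0.553, -0.442, 0.552]
contact_force: [-0.6, -0.5, 0.0]
finger_gap: 0.0855
t 3.6 [ 0.6194 -0.2014  0.3031] F [-0.6 -0.5  0. ] gap 0.0855
tongue [([0.657, -0.211, 0.027], 0.96)]
stage_front [([0.656, -0.218, 0.022], 0.97), ([0.709, -0.081, 0.047], 0.49)]
stage_keeper [([0.654, -0.21, 0.025], 0.69)]
stage_pad [([0.655, -0.215, 0.024], 0.84)]
```

View pics/w1.png

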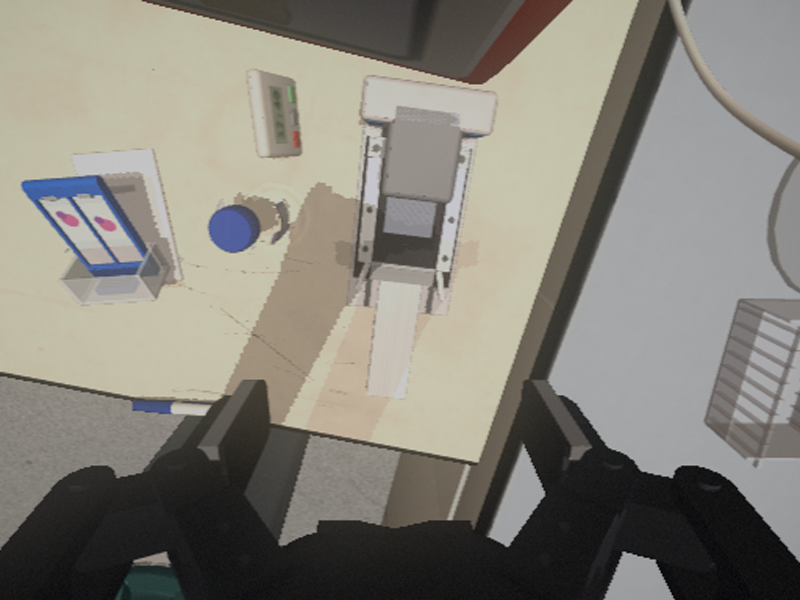

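The wrist view shows the tongue's near end at (368..405,397) and its far end at (379..419,282). The sill/ramp strip is at about (370..437,262–283), the head's front edge at (385..452,197), and the stand with tray at left.

Run:
```python
from h import *
import pickle; p=pickle.load(open("w1.pkl","rb"))
s=512/800
f=lambda u,v,z: atz(p,u*s,v*s,z)
A,B=f(368,396.5,.012),f(406,398,.012); C,D=f(379,281,.012),f(420,283,.012)
print("near",A,B,np.linalg.norm(A-B)*1e3,"far",C,D,np.linalg.norm(C-D)*1e3)
ax=((C+D)-(A+B))[:2]; yaw=np.degrees(np.arctan2(ax[1],ax[0])); print("yaw",yaw,"len",np.linalg.norm(ax)/2)
# head back plate and front edge
H1,H2=f(385,192,.082),f(452,202,.082); print("head",H1,H2)
# rails inner lower/outer lines
u=ax/np.linalg.norm(ax); O=((A+B)/2)[:2]+.122*u; print("origin",O)
loc=lambda P:(np.dot(P[:2]-O,u)*1e3, np.dot(P[:2]-O,[-u[1],u[0]])*1e3)
print("head loc",loc(H1),loc(H2))
for n,q,z in [("sill back L",(371,262),.018),("sill back R",(434,268),.018),("ramp front L",(366,280),.012),("ramp front R",(436,285),.012)]: print(n,np.round(loc(f(*q,z)),1))
# crop for viewing, enlarged
im=p["pixels"][70:262,190:320,::-1]; cv2.imwrite("pics/w1c.png",cv2.resize(im,None,fx=3.1,fy=3.1,interpolation=cv2.INTER_CUBIC))
```

```text
near [ 0.43451549 -0.21410957  0.012     ] [ 0.44215712 -0.25651222  0.012     ] 43.085714341893315 far [ 0.57052435 -0.19751811  0.012     ] [ 0.57781116 -0.23935285  0.012     ] 42.46460856873754
yaw 7.082019384286721 len 0.13687571907977641
head [ 0.66599492 -0.18424382  0.082     ] [ 0.67032286 -0.23938317  0.082     ]
origin [ 0.55940553 -0.22026951]
head loc (np.float64(110.21780287188852), np.float64(22.609419748367703)) (np.float64(107.71458168858442), np.float64(-32.642839194415664))
sill back L [34.6 30.9]
sill back R [ 34.8 -32.8]
ramp front L [13.6 34.7]
ramp front R [ 15.4 -38. ]
```

View pics/w1c.png

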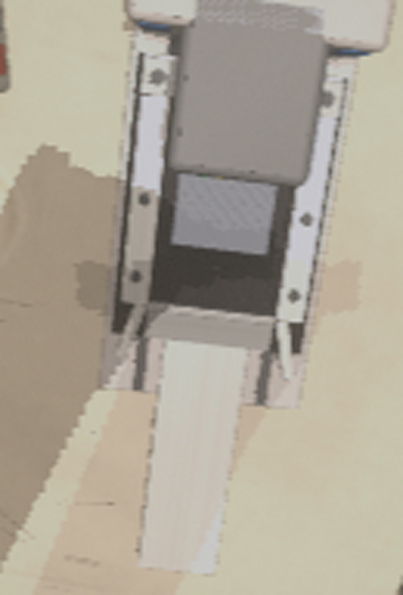

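The crop shows the flared guides starting near row 380 and the sill strip at rows 305–340. That puts the stage about 34 mm inward. Next is the stand.

```bash
python3 -m creep '[[3,0,-50,0],[3,0,-50,0],[3,0,-55,0],[3,0,-55,0],[3,0,-55,0],[0,-5,0,-6],[0,0,0,0],[0,0,0,0]]'
python3 - <<'E'
from h import *
state(); p=cam("wrist","w2")
import pickle; pickle.dump(p,open("w2.pkl","wb"))
for n in ["tray_center","tab_center","tray","stand"]:
    r=env.look_for(n,p); print(n,[(np.round(d["xyz"],3).tolist(),round(d["score"],2)) for d in r[:2]])
r=env.regions_of("tray",p)[0]["pixels"]; v,u=np.nonzero(r); print(u.min(),u.max(),v.min(),v.max())
im=p["pixels"][max(v.min()-30,0):v.max()+60,max(u.min()-50,0):u.max()+50,::-1]; print("crop origin",max(u.min()-50,0),max(v.min()-30,0),im.shape)
k=min(800/im.shape[1],600/im.shape[0]); print("scale",k); cv2.imwrite("pics/w2c.png",cv2.resize(im,None,fx=k,fy=k,interpolation=cv2.INTER_CUBIC))
E
```

```text
t: 4.85
ee_pos: [0.5567, 0.0547, 0.2885]
tcp_rot: [0.413, 0.574, -0.413, 0.574]
contact_force: [0.2, -1.1, 0.1]
finger_gap: 0.0854
t 4.85 [0.5567 0.0547 0.2885] F [ 0.2 -1.1  0.1] gap 0.0854
tray_center [([0.583, 0.062, 0.062], 0.65)]
tab_center [([0.578, 0.064, 0.062], 0.91)]
tray [([0.576, 0.063, 0.059], 0.56)]
stand [([0.554, 0.061, 0.028], 0.96), ([0.577, 0.06, 0.061], 0.21)]
227 277 110 176
crop origin 177 80 (156, 150, 3)
scale 3.8461538461538463
```

View pics/w2c.png

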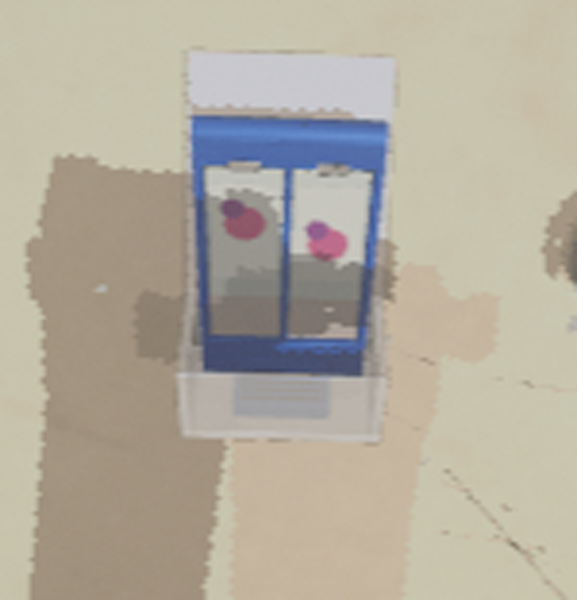

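Run:
```python
from h import *
from scipy.optimize import least_squares
import pickle; p=pickle.load(open("w2.pkl","rb"))
k=3.84615; px=lambda u,v:np.array([177+(u+.5)/k-.5,80+(v+.5)/k-.5])
def pts(q,L):
    r=R.from_euler("ZY",[q[3],-np.pi/6]); return r.apply(np.array(L)/1e3)+q[:3]
nose=[px(192,118),px(388,123)]; left=[px(197,220),px(204,365)]; right=[px(380,220),px(363,365)]
def res(q):
    e=list((proj(p,pts(q,[[54.3,31,-2.5],[54.3,-31,-2.5]]))-nose).ravel())
    for s,o in((31,left),(-31,right)):
        a,b=proj(p,pts(q,[[50,s,5],[-30,s,5]])); n=np.array([-(b-a)[1],(b-a)[0]]); n/=np.linalg.norm(n)
        e+=[np.dot(x-a,n) for x in o]
    return e
s=least_squares(res,[.575,.062,.06,.33]); q=s.x
print(q[:3],np.degrees(q[3]),np.round(s.fun,2)); 
print("tab top corners in crop",((proj(p,pts(q,[[-53,18,29],[-45,-18,29],[-45,18,5],[-53,-18,5],[-55,31,5]]))-[177,80])*k).round())
J=np.linalg.pinv(s.jac); print("sd per px mm",np.sqrt(np.diag(J@J.T))[:3]*1e3)
for z in (.004,.012):
  a,b=[atz(p,*px(*c),z) for c in((190,50),(395,58))]; d=a-b; print("base far edge",a,b,np.linalg.norm(d),np.degrees(np.arctan2(d[1],d[0]))-90)
```

```text
[0.57187503 0.06030979 0.0495101 ] 16.973347336406366 [ 0.31 -0.08 -0.16  0.05 -0.24 -0.1  -0.1   0.3 ]
tab top corners in crop [[233. 415.]
 [330. 404.]
 [236. 355.]
 [328. 372.]
 [203. 372.]]
sd per px mm [0.86992888 0.6027729  6.13711636]
base far edge [0.627048   0.11711721 0.004     ] [0.6488179  0.04327415 0.004     ] 0.07698523170139922 16.42620691762164
base far edge [0.62717895 0.11641636 0.012     ] [0.64854077 0.04395751 0.012     ] 0.07554212578023427 16.426206917621656
```

Run:
```python
from h import *
go([0.5785,0.0623,0.037],-73.2)
```

```text
TCP [0.5565 0.0558 0.2882] tool axes [[-0.0, -0.0, -1.0], [0.947, 0.321, -0.0], [0.321, -0.947, 0.0]]
shift mm [251.2  23.    0.9]
jaw heading -71.3 turn 1.9 j7 -1.4916019869518502
```

```bash
python3 -m creep '[[40,23,1,0],[50,0,0,1.9],[50,0,0,0],[40,0,0,0],[25,0,0,0],[20,0,0,0],[15,0,0,0],[11,0,0,0],[0,0,0,0],[0,0,0,0]]'
python3 - <<'E'
from h import *
state(); go([0.5785,0.0623,0.037],-73.2); cam("wrist","w3")
E
```

```text
t: 6.4
ee_pos: [0.5789, 0.0628, 0.0378]
tcp_rot: [0.422, 0.568, -0.421, 0.568]
contact_force: [0.9, 0.1, 0.4]
finger_gap: 0.0856
t 6.4 [0.5789 0.0628 0.0378] F [0.9 0.1 0.4] gap 0.0856
TCP [0.5789 0.0628 0.0378] tool axes [[0.001, 0.0, -1.0], [0.957, 0.29, 0.001], [0.29, -0.957, 0.0]]
shift mm [ 0.8 -0.5  0.4]
jaw heading -73.14 turn 0.06 j7 -1.6033162264608158
```

View pics/w3.png

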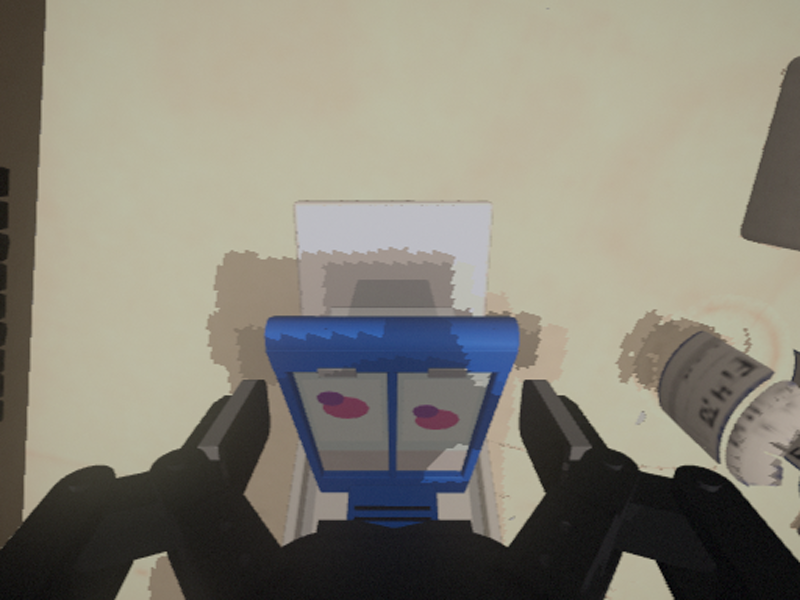

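Jaw tips at (267,380) and (523,380), with the tray's nose at 265–519, so it is centred and square. Closing.

```bash
python3 -m creep '[[0,0,0,0],[0,0,0,0],[0,0,0,0],[0,0,0,0],[0,0,0,0],[0,0,0,0]]' -1; python3 -m creep '[[-3,5.2,0,0],[-3,5.2,0,0],[-3,5.2,0,0],[-3,5.2,0,0]]'
```

```text
t: 7.2
ee_pos: [0.5788, 0.0629, 0.0382]
tcp_rot: [0.421, 0.568, -0.421, 0.568]
contact_force: [-1.2, -0.4, 5.9]
finger_gap: 0.0608
t: 7.7
ee_pos: [0.5963, 0.0681, 0.049]
tcp_rot: [0.42, 0.569, -0.423, 0.567]
contact_force: [-5.7, -1.8, 1.5]
finger_gap: 0.0607
```

```bash
python3 -m creep '[[-4,6.9,0,0],[-4,6.9,0,0],[-4,6.9,0,0],[-4,6.9,0,0],[-4,6.9,0,0],[-4,6.9,0,0],[-4,6.9,0,0],[-20,0,0,0],[-30,0,0,0],[-30,0,0,0],[0,0,0,0],[0,0,0,0]]'
python3 - <<'E'
from h import *
state(); p=cam("side"); 
r=env.regions_of("tray",p); v,u=np.nonzero(r[0]["pixels"]); print(r[0]["score"],u.min(),u.max(),v.min(),v.max())
c=p["pixels"][max(v.min()-40,0):v.max()+40,u.min()-50:u.max()+50,::-1]; k=min(800/c.shape[1],600/c.shape[0]); cv2.imwrite("pics/s4.png",cv2.resize(c,None,fx=k,fy=k,interpolation=cv2.INTER_CUBIC)); print(k)
go([0.5,-0.23,0.15],97.1)
E
```

```text
t: 9.2
ee_pos: [0.6452, 0.0831, 0.1577]
tcp_rot: [0.422, 0.567, -0.421, 0.568]
contact_force: [0.2, 0.2, -1.7]
finger_gap: 0.0607
t 9.2 [0.6452 0.0831 0.1577] F [ 0.2  0.2 -1.7] gap 0.0607
0.65 269 300 81 117
5.172413793103448
TCP [0.644  0.0828 0.1563] tool axes [[-0.001, -0.0, -1.0], [0.957, 0.29, -0.001], [0.29, -0.957, -0.0]]
shift mm [   6.5 -228.6  257.5]
jaw heading -73.13 turn 9.77 j7 -1.5716528002352566
```

View pics/s4.png

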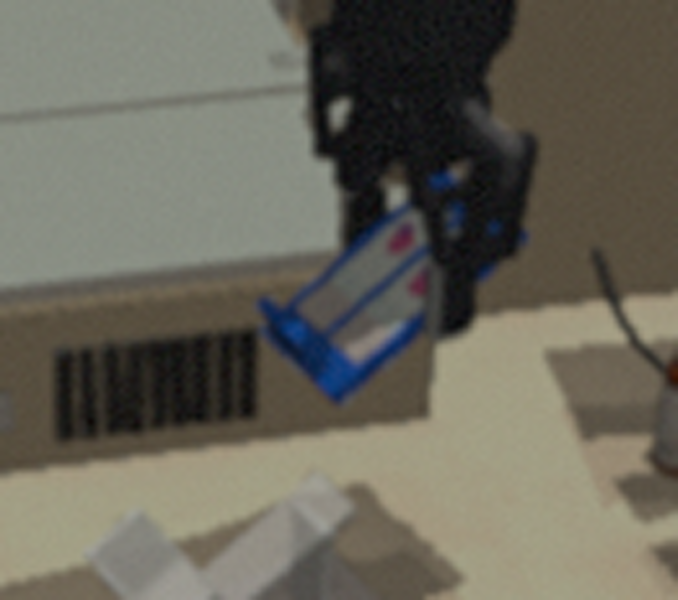

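Held firmly, still about 30° nose up and clear of the stand. Carrying it over the tongue, passing above the bottle.

```bash
python3 -m creep '[[-10,-29,32,0],[-10,-29,32,0],[0,-29,32,0],[0,-29,32,0],[0,-29,32,0],[0,-29,32,0],[0,-29,32,0],[0,-28,31,0],[0,0,0,5],[0,0,0,4.8],[0,0,0,0],[0,0,0,0]]'
python3 - <<'E'
from h import *
state(); p=cam("wrist","w5"); go([0.497,-0.2278,0.055],97.1)
E
```

```text
t: 10.8
ee_pos: [0.4973, -0.2279, 0.1768]
tcp_rot: [0.468, 0.531, -0.468, 0.53]
contact_force: [0.5, -0.2, -2.8]
finger_gap: 0.0604
t 10.8 [ 0.4973 -0.2279  0.1768] F [ 0.5 -0.2 -2.8] gap 0.0604
TCP [ 0.4974 -0.2279  0.1769] tool axes [[-0.001, 0.0, -1.0], [0.992, 0.124, -0.001], [0.124, -0.992, -0.0]]
shift mm [ 1.219e+02 -3.000e-01 -1.000e-01]
jaw heading -82.85 turn 0.05 j7 -1.1637279257636963
```

View pics/w5.png

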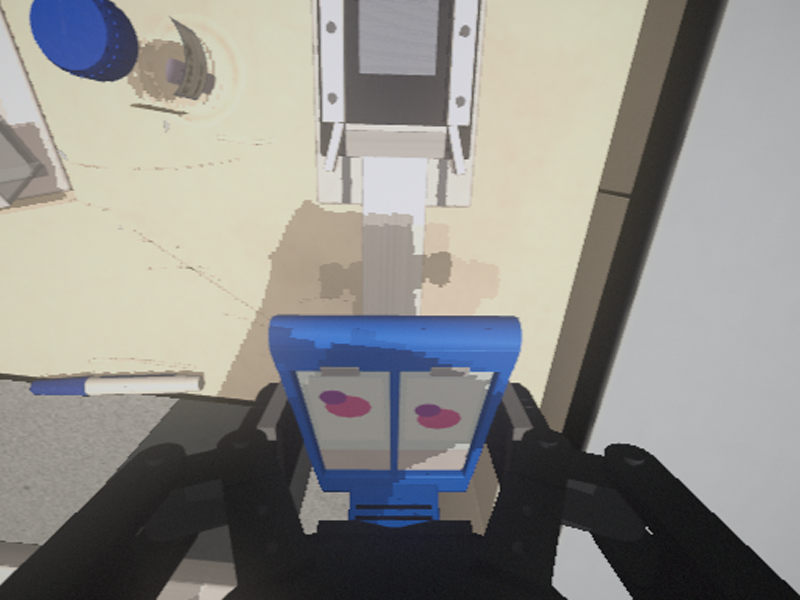

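Tray mid-column is 395, tongue 394 and rails 396, so it is aligned. The sill strip lies at rows 123–157. Lowering until the tail touches.

```bash
python3 -m creep '[[40,0,0,0],[40,0,0,0],[30,0,0,0],[12,0,0,0],[0,0,0,0],[0,0,0,0]]';for i in 1; do python3 -m creep '[[6,0,0,0],[6,0,0,0],[6,0,0,0],[0,0,0,0]]'; done
```

```text
t: 11.6
ee_pos: [0.4984, -0.2286, 0.0563]
tcp_rot: [0.468, 0.529, -0.468, 0.531]
contact_force: [-0.7, -0.3, -2.6]
finger_gap: 0.0608
t: 12.1
ee_pos: [0.497, -0.228, 0.0367]
tcp_rot: [0.468, 0.53, -0.468, 0.529]
contact_force: [-0.1, 0.5, -2.3]
finger_gap: 0.0608
```

```bash
python3 -m creep '[[3,0,0,0],[3,0,0,0],[0,0,0,0]]'; python3 -m creep '[[2,0,0,0],[2,0.5,0,0],[0,0,0,0]]'; python3 -m creep '[[2,0.6,0,0],[2,0.6,0,0],[2,0.6,0,0],[0,0,0,0]]'
```

```text
t: 12.48
ee_pos: [0.4973, -0.2282, 0.0311]
tcp_rot: [0.468, 0.53, -0.468, 0.53]
contact_force: [-0.2, -0.4, -2.3]
finger_gap: 0.061
t: 12.85
ee_pos: [0.498, -0.2282, 0.0274]
tcp_rot: [0.468, 0.53, -0.468, 0.53]
contact_force: [0.2, -0.1, 1.5]
finger_gap: 0.0608
t: 13.35
ee_pos: [0.5012, -0.2278, 0.0225]
tcp_rot: [0.469, 0.529, -0.468, 0.531]
contact_force: [0.7, 1.6, 10.3]
finger_gap: 0.0607
```

```bash
python3 -m creep '[[2,0.8,0,0],[2,0.8,0,0],[2,0.8,0,0],[0,0,0,0]]'; python3 -m creep '[[2,0.7,0,0],[2,0.6,0,0],[2,0.6,0,0],[0,0,0,0]]'
```

```text
t: 13.85
ee_pos: [0.5045, -0.2274, 0.0165]
tcp_rot: [0.469, 0.529, -0.467, 0.531]
contact_force: [1.4, 0.6, 7.5]
finger_gap: 0.0609
t: 14.35
ee_pos: [0.507, -0.2271, 0.0106]
tcp_rot: [0.469, 0.529, -0.467, 0.531]
contact_force: [3.2, 1.6, 7.4]
finger_gap: 0.0608
```

```bash
python3 -m creep '[[2,0.5,0,0],[2,0.5,0,0],[2,0.4,0,0],[0,0,0,0]]'
python3 - <<'E'
from h import *
state(); p=cam("side")
r=env.regions_of("tray",p); v,u=np.nonzero(r[0]["pixels"]); print(r[0]["score"],u.min(),u.max(),v.min(),v.max())
c=p["pixels"][v.min()-40:v.max()+40,u.min()-40:u.max()+40,::-1]; k=min(800/c.shape[1],600/c.shape[0]); cv2.imwrite("pics/s6.png",cv2.resize(c,None,fx=k,fy=k,interpolation=cv2.INTER_CUBIC))
E
```

```text
t: 14.85
ee_pos: [0.509, -0.2269, 0.0046]
tcp_rot: [0.469, 0.528, -0.467, 0.532]
contact_force: [2.7, 1.0, 7.4]
finger_gap: 0.0605
t 14.85 [ 0.509  -0.2269  0.0046] F [2.7 1.  7.4] gap 0.0605
0.81 234 297 234 278
```

View pics/s6.png

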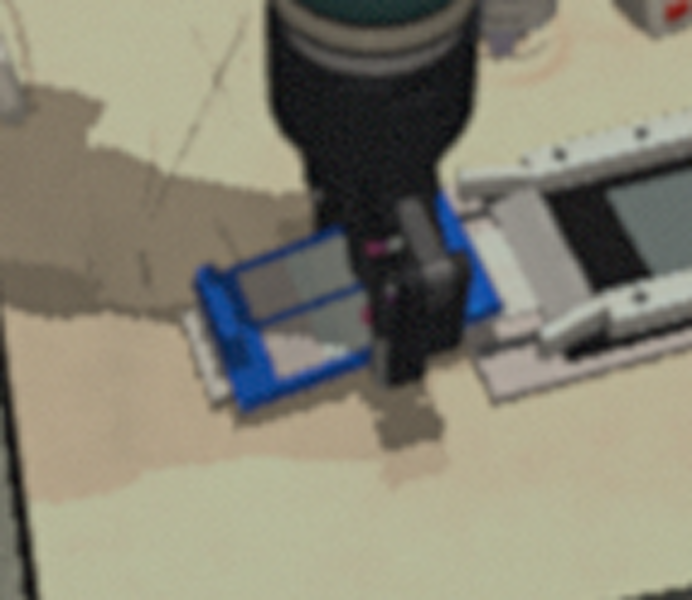

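The tray is tail-down on the tongue, almost level, with the fingertips still off the bench. Continuing.

```bash
python3 -m creep '[[1.5,0.3,0,0],[1.5,0.2,0,0],[0,0,0,0]]'; python3 -m creep '[[1.5,0.2,0,0],[1,0,0,0],[0,0,0,0]]'
```

```text
t: 15.32
ee_pos: [0.5097, -0.2268, 0.0017]
tcp_rot: [0.469, 0.528, -0.467, 0.532]
contact_force: [3.4, 2.0, 7.9]
finger_gap: 0.0609
t: 15.7
ee_pos: [0.5102, -0.2268, -0.0009]
tcp_rot: [0.47, 0.528, -0.466, 0.532]
contact_force: [3.2, 1.1, 6.0]
finger_gap: 0.0609
```

```bash
python3 -m creep '[[1,0,0,0],[1,0,0,0],[0,0,0,0]]'; python3 -m creep '[[1,0,0,0],[0,0,0,0]]'; python3 -m creep '[[1,0,0,0],[0,0,0,0]]'
```

```text
t: 16.08
ee_pos: [0.5105, -0.2267, -0.0026]
tcp_rot: [0.47, 0.528, -0.466, 0.532]
contact_force: [4.0, 2.2, 9.5]
finger_gap: 0.0606
t: 16.32
ee_pos: [0.5106, -0.2267, -0.0036]
tcp_rot: [0.47, 0.528, -0.466, 0.532]
contact_force: [2.8, 2.5, 8.6]
finger_gap: 0.0607
t: 16.58
ee_pos: [0.5107, -0.2267, -0.0044]
tcp_rot: [0.47, 0.528, -0.466, 0.532]
contact_force: [3.3, 2.5, 9.7]
finger_gap: 0.061
```

```bash
python3 -m creep '[[1,0,0,0],[0,0,0,0]]'
python3 - <<'E'
from h import *
p=cam("wrist","w7"); state(); p=cam("side")
E
```

```text
t: 16.82
ee_pos: [0.5107, -0.2267, -0.0045]
tcp_rot: [0.47, 0.528, -0.466, 0.532]
contact_force: [2.4, 2.4, 16.3]
finger_gap: 0.0609
t 16.88 [ 0.5108 -0.2267 -0.0045] F [ 3.   2.9 18.3] gap 0.061
```

View pics/w7.png

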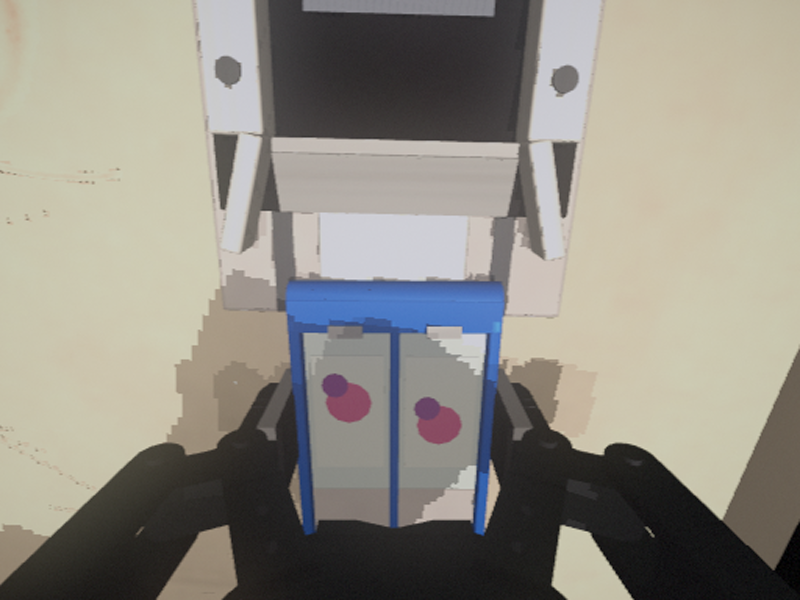

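The tray lies flat on the tongue (18 N stop) with its nose at row 285, square to the stage and just short of the flared guides (rows 250). Easing off and releasing.

```bash
python3 -m creep '[[-1.5,0,0,0],[0,0,0,0]]'; python3 -m creep '[[0,0,0,0],[0,0,0,0],[0,0,0,0],[0,0,0,0]]' 1; python3 -m creep '[[-15,0,0,0],[-30,0,0,0],[-40,0,0,0],[-40,0,0,0],[-30,0,0,0],[0,-35,0,0],[0,0,0,0],[0,0,0,0]]'
python3 - <<'E'
from h import *
state(); p=cam("wrist","w8")
import pickle; pickle.dump(p,open("w8.pkl","wb")); go([0.43,-0.23,.2],97.1)
E
```

```text
t: 17.18
ee_pos: [0.5107, -0.2267, -0.004]
tcp_rot: [0.47, 0.528, -0.466, 0.532]
contact_force: [4.1, 3.6, 6.5]
finger_gap: 0.0607
t: 17.68
ee_pos: [0.5056, -0.2273, -0.006]
tcp_rot: [0.468, 0.53, -0.468, 0.53]
contact_force: [0.5, 0.7, 0.0]
finger_gap: 0.0853
t: 18.68
ee_pos: [0.4717, -0.2315, 0.1499]
tcp_rot: [0.468, 0.529, -0.468, 0.53]
contact_force: [0.2, 0.7, -0.1]
finger_gap: 0.0856
t 18.68 [ 0.4717 -0.2315  0.1499] F [ 0.2  0.7 -0.1] gap 0.0856
TCP [ 0.4722 -0.2314  0.1497] tool axes [[0.001, -0.0, -1.0], [0.992, 0.123, 0.001], [0.123, -0.992, 0.0]]
shift mm [-50.3 -41.6  -6.6]
jaw heading -82.91 turn -0.01 j7 -1.1528703331512857
```

View pics/w8.png

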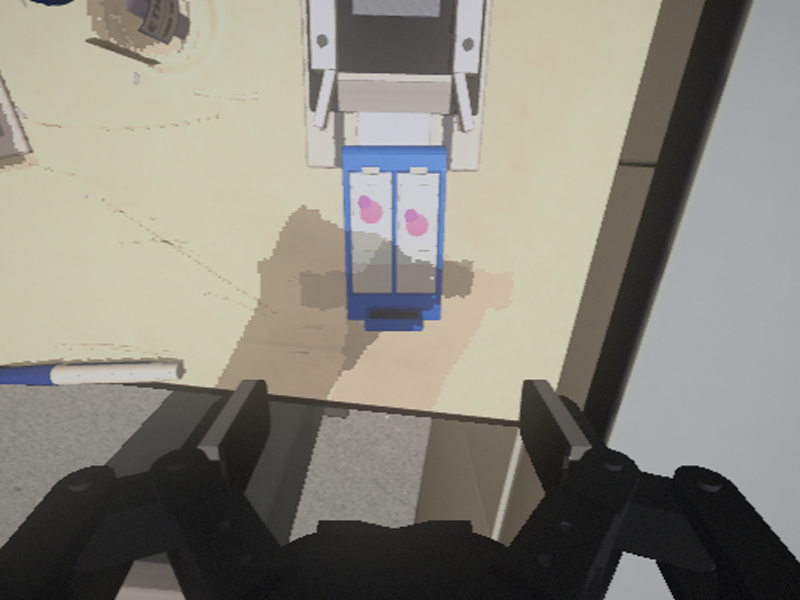

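The tray rests released on the tongue: nose at row 150, tail at 320, tab top rear edge at (366..424,330), guides at rows 75–128. Now locating the tab and sill, with a finer estimate of the push direction.

Run:
```python
from h import *
import pickle; p=pickle.load(open("w8.pkl","rb"))
s=.64; f=lambda u,v,z: atz(p,u*s,v*s,z)
O=np.array([.5595,-.220]); a=np.radians(7.1); u=np.array([np.cos(a),np.sin(a)])
loc=lambda P:np.round((np.dot(P[:2]-O,u)*1e3, np.dot(P[:2]-O,[-u[1],u[0]])*1e3),1)
for n,q,z in [("noseL",(343,148),.018),("noseR",(447,148),.018),("tailL",(347,320),.022),("tailR",(440,320),.022),("tabRearL",(366,330.5),.046),("tabRearR",(424,329.5),.046),("sillL",(338,73),.018),("sillR",(451,77),.018),("rampL",(337,110),.012),("rampR",(449,115),.012),("railL",(334,70),.025),("railR",(455,74),.025)]:
    print(n,loc(f(*q,z)))
```

```text
noseL [-5.5 28.8]
noseR [ -5.5 -33. ]
tailL [-113.6   29.7]
tailR [-113.6  -32. ]
tabRearL [-111.    15.6]
tabRearR [-110.4  -19.7]
sillL [34.7 30.2]
sillR [ 32.6 -33.8]
rampL [15.9 32.2]
rampR [ 13.1 -34.2]
railL [35.1 31.5]
railR [ 33.1 -35.1]
```

```bash
python3 -m creep '[[0,0,0,-10],[0,0,0,-10],[0,0,0,-10],[0,0,0,-10],[0,0,0,-10],[0,0,0,-10],[0,0,0,-10],[0,0,0,-10],[0,0,0,-10],[0,0,0,0],[0,0,0,0]]' -0.53
python3 - <<'E'
from h import *
state(); go([.4520,-.2353,.033],7.1)
E
```

```text
t: 20.1
ee_pos: [0.4718, -0.2314, 0.1492]
tcp_rot: [-0.043, 0.706, 0.043, 0.706]
contact_force: [-0.3, -0.1, 0.3]
finger_gap: 0.0201
t 20.1 [ 0.4718 -0.2314  0.1492] F [-0.3 -0.1  0.3] gap 0.0201
TCP [ 0.4718 -0.2314  0.1492] tool axes [[0.0, 0.0, -1.0], [-0.121, 0.993, 0.0], [0.993, 0.121, 0.0]]
shift mm [116.2  -1.5 -20.1]
jaw heading 6.93 turn -0.17 j7 0.061065257449364474
```

```bash
python3 -m creep '[[0,-1.5,-20,-0.2],[40,0,0,0],[40,0,0,0],[20,0,0,0],[8,0,0,0],[8,0,0,0],[0,0,0,0],[0,0,0,0]]'; python3 -m creep '[[0,0,0,0],[0,0,3,0],[0,0,3,0],[0,0,3,0],[0,0,0,0]]'
```

```text
t: 21.1
ee_pos: [0.452, -0.2356, 0.0339]
tcp_rot: [-0.045, 0.705, 0.045, 0.706]
contact_force: [0.6, 0.2, 0.2]
finger_gap: 0.0201
t: 21.72
ee_pos: [0.4604, -0.2343, 0.0332]
tcp_rot: [-0.045, 0.706, 0.045, 0.705]
contact_force: [-1.4, -0.2, 0.6]
finger_gap: 0.02
```

```bash
python3 -m creep '[[0,0,3,0],[0,0,4,0],[0,0,4,0],[0,0,4,0]]';python3 -m creep '[[0,0,4,0],[0,0,4,0]]'; python3 -m creep '[[0,0,4,0],[0,0,4,0]]'; python3 -m creep '[[0,0,4,0],[0,0,4,0]]'; python3 -m creep '[[0,0,4,0],[0,0,4,0]]'
```

```text
t: 22.22
ee_pos: [0.4761, -0.2322, 0.0333]
tcp_rot: [-0.045, 0.705, 0.045, 0.706]
contact_force: [-1.0, 0.0, -0.5]
finger_gap: 0.02
t: 22.48
ee_pos: [0.4824, -0.2314, 0.0332]
tcp_rot: [-0.045, 0.707, 0.045, 0.705]
contact_force: [-3.6, -0.8, 2.7]
finger_gap: 0.0198
t: 22.72
ee_pos: [0.4908, -0.2304, 0.0332]
tcp_rot: [-0.045, 0.706, 0.045, 0.705]
contact_force: [-3.3, 0.5, 0.6]
finger_gap: 0.0201
t: 22.98
ee_pos: [0.501, -0.2292, 0.0334]
tcp_rot: [-0.045, 0.705, 0.045, 0.707]
contact_force: [-1.6, 0.2, -0.6]
finger_gap: 0.0205
t: 23.22
ee_pos: [0.5078, -0.2282, 0.0333]
tcp_rot: [-0.045, 0.706, 0.045, 0.706]
contact_force: [-1.7, -0.5, 0.8]
finger_gap: 0.0201
```

```bash
python3 -m creep '[[-2,0,4,0],[-2,0,4,0],[-2,0,4,0],[-1,0,4,0],[0,0,4,0]]';python3 -m creep '[[0,0,4,0],[0,0,4,0],[0,0,4,0]]'; python3 -m creep '[[0,0,4,0],[0,0,4,0],[0,0,4,0]]'
python3 - <<'E'
from h import *
state(); p=cam("wrist","w9"); 
r=env.look_for("tray",p); print([(np.round(d["xyz"],3),d["score"]) for d in r[:1]])
import pickle; pickle.dump(p,open("w9.pkl","wb"))
E
```

```text
t: 23.85
ee_pos: [0.5274, -0.2258, 0.0404]
tcp_rot: [-0.045, 0.706, 0.045, 0.706]
contact_force: [0.1, 0.0, 0.3]
finger_gap: 0.0202
t: 24.22
ee_pos: [0.5391, -0.2243, 0.0402]
tcp_rot: [-0.045, 0.706, 0.045, 0.706]
contact_force: [-0.2, 0.5, -0.3]
finger_gap: 0.0202
t: 24.6
ee_pos: [0.551, -0.2228, 0.0403]
tcp_rot: [-0.045, 0.706, 0.045, 0.706]
contact_force: [-1.5, -0.6, -0.1]
finger_gap: 0.0201
t 24.6 [ 0.551  -0.2228  0.0403] F [-1.5 -0.6 -0.1] gap 0.0201
[(array([ 0.592, -0.21 ,  0.025]), 0.76)]
```

```bash
python3 -m creep '[[0,0,3,0],[0,0,3,0],[0,0,3,0]]';python3 -m creep '[[0,0,3,0],[0,0,3,0],[0,0,3,0]]'; python3 -m creep '[[0,0,3,0],[0,0,3,0],[0,0,3,0]]'; python3 -m creep '[[0,0,3,0],[0,0,3,0]]'
python3 - <<'E'
from h import *
state(); p=cam("side"); q=cam("top")
for c in (p,q):
  for n in("tray","tab_center"):
    r=env.look_for(n,c); print(n,[(np.round(d["xyz"],3),d["score"]) for d in r[:1]])
E
```

```text
t: 25.08
ee_pos: [0.5597, -0.2217, 0.0403]
tcp_rot: [-0.045, 0.706, 0.045, 0.705]
contact_force: [-1.6, 0.1, 0.6]
finger_gap: 0.0202
t: 25.45
ee_pos: [0.5695, -0.2203, 0.0403]
tcp_rot: [-0.045, 0.705, 0.045, 0.706]
contact_force: [-0.7, 0.4, -1.2]
finger_gap: 0.0199
t: 25.82
ee_pos: [0.5779, -0.2193, 0.0402]
tcp_rot: [-0.045, 0.706, 0.045, 0.706]
contact_force: [-0.8, -0.4, -0.8]
finger_gap: 0.02
t: 26.08
ee_pos: [0.5838, -0.2186, 0.0403]
tcp_rot: [-0.045, 0.706, 0.045, 0.706]
contact_force: [-1.5, 0.2, -0.3]
finger_gap: 0.0204
t 26.07 [ 0.5838 -0.2186  0.0403] F [-1.5  0.2 -0.3] gap 0.0204
tray [(array([ 0.631, -0.221,  0.026]), 0.56)]
tab_center [(array([ 0.628, -0.219,  0.023]), 0.66)]
tray [(array([ 0.624, -0.195,  0.009]), 0.67)]
tab_center [(array([ 0.627, -0.193,  0.023]), 0.88)]
```

```bash
python3 -m creep '[[3,0,0,0],[3,0,0,0],[0,0,0,0]]';python3 -m creep '[[0,0,2,0],[0,0,2,0],[0,0,0,0]]'; python3 -m creep '[[0,0,2,0],[0,0,2,0],[0,0,0,0]]'; python3 -m creep '[[0,0,2,0],[0,0,2,0],[0,0,0,0]]'
```

```text
t: 26.75
ee_pos: [0.5833, -0.2185, 0.0339]
tcp_rot: [-0.045, 0.706, 0.045, 0.705]
contact_force: [0.4, 0.3, -0.1]
finger_gap: 0.0199
t: 27.12
ee_pos: [0.5877, -0.2181, 0.0343]
tcp_rot: [-0.045, 0.706, 0.045, 0.706]
contact_force: [-1.2, -0.1, -0.3]
finger_gap: 0.0199
t: 27.5
ee_pos: [0.592, -0.2175, 0.0344]
tcp_rot: [-0.045, 0.705, 0.045, 0.706]
contact_force: [-0.4, 0.5, 0.8]
finger_gap: 0.0203
t: 27.88
ee_pos: [0.596, -0.217, 0.0344]
tcp_rot: [-0.045, 0.705, 0.045, 0.706]
contact_force: [0.0, 0.1, -0.9]
finger_gap: 0.02
```

```bash
for i in 1; do python3 -m creep '[[0,0,2,0],[0,0,0,0]]'; python3 -m creep '[[0,0,2,0],[0,0,0,0]]'; python3 -m creep '[[0,0,2,0],[0,0,0,0]]'; python3 -m creep '[[0,0,1,0],[0,0,0,0]]'; done | grep -E "t:|ee_pos|force"
```

```text
t: 28.12
ee_pos: [0.5978, -0.2167, 0.0343]
tcp_rot: [-0.045, 0.706, 0.045, 0.706]
contact_force: [-0.3, 0.1, -0.7]
t: 28.38
ee_pos: [0.5998, -0.2165, 0.0343]
tcp_rot: [-0.045, 0.706, 0.045, 0.706]
contact_force: [-0.1, 0.6, -0.8]
t: 28.62
ee_pos: [0.6017, -0.2163, 0.0343]
tcp_rot: [-0.045, 0.706, 0.045, 0.706]
contact_force: [0.2, 0.3, -1.0]
t: 28.88
ee_pos: [0.6019, -0.2163, 0.0342]
tcp_rot: [-0.045, 0.706, 0.045, 0.705]
contact_force: [-0.7, 0.4, 0.9]
```

```bash
python3 -m creep '[[0,0,1,0],[0,0,0,0]]' | grep -E "ee|force"; python3 -m creep '[[0,0,1,0],[0,0,0,0]]' | grep -E "ee|force"
python3 - <<'E'
from h import *
state(); p=cam("side"); b=p["pixels"][...,::-1]
c=b[190:290,270:400]; w=cam("wrist")["pixels"][...,::-1]
o=np.hstack([cv2.resize(c,(520,400),interpolation=cv2.INTER_CUBIC)]); w2=cv2.resize(w[80:384,100:420],(280,266))
f=np.zeros((400,800,3),np.uint8); f[:,:520]=o; f[:266,520:]=w2; cv2.imwrite("pics/f10.png",f)
E
```

```text
ee_pos: [0.6025, -0.2162, 0.0342]
contact_force: [-3.0, 0.3, 2.2]
ee_pos: [0.6038, -0.2161, 0.0341]
contact_force: [-5.7, -0.8, 1.7]
t 29.38 [ 0.6038 -0.2161  0.0341] F [-5.7 -0.8  1.7] gap 0.02
```

View pics/f10.png

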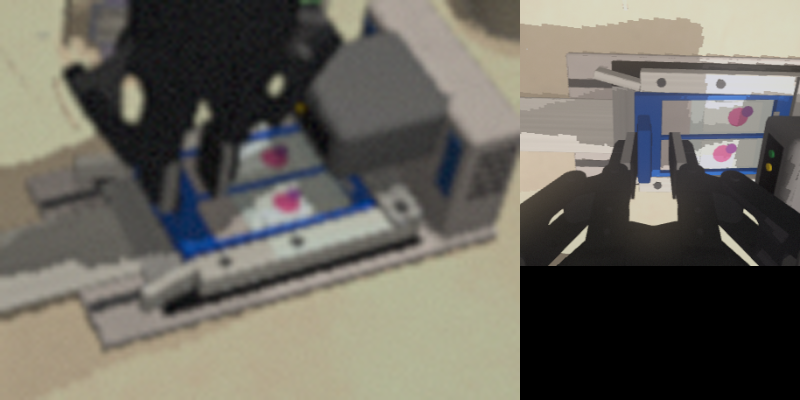

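The tray is in the nest between the rails, tail at the sill, with the rear finger behind the tab. Force is rising (pad contact), so I continue in 1 mm steps.

```bash
for i in 1 ; do python3 -m creep '[[0,0,1,0],[0,0,0,0]]'; python3 -m creep '[[0,0,1,0],[0,0,0,0]]'; done | grep -E "ee|force"
```

```text
ee_pos: [0.6051, -0.2159, 0.0341]
contact_force: [-3.9, -0.3, 1.8]
ee_pos: [0.606, -0.2157, 0.0341]
contact_force: [-4.8, -0.4, -0.5]
```

```bash
for i in 1 ; do python3 -m creep '[[0,0,1,0],[0,0,0,0]]'; python3 -m creep '[[0,0,1,0],[0,0,0,0]]'; python3 -m creep '[[0,0,1,0],[0,0,0,0]]'; done | grep -E "ee|force"
```

```text
ee_pos: [0.6068, -0.2156, 0.034]
contact_force: [-5.6, -0.2, -0.0]
ee_pos: [0.6074, -0.2155, 0.0339]
contact_force: [-6.4, -1.8, -0.2]
ee_pos: [0.608, -0.2155, 0.0338]
contact_force: [-5.9, -1.3, -0.4]
```

```bash
for i in 1 ; do python3 -m creep '[[0,0,1,0],[0,0,0,0]]'; python3 -m creep '[[0,0,1,0],[0,0,0,0]]'; done | grep -E "ee|force"
```

```text
ee_pos: [0.6085, -0.2154, 0.0336]
contact_force: [-6.1, -0.5, -0.3]
ee_pos: [0.6091, -0.2153, 0.0336]
contact_force: [-7.1, -0.7, 0.8]
```

```bash
for i in 1 ; do python3 -m creep '[[0,0,1,0],[0,0,0,0]]'; python3 -m creep '[[0,0,1,0],[0,0,0,0]]'; done | grep -E "ee|force"
```

```text
ee_pos: [0.6093, -0.2153, 0.0334]
contact_force: [-7.5, -0.0, 0.5]
ee_pos: [0.6093, -0.2153, 0.0331]
contact_force: [-8.5, -1.0, 0.7]
```

Position has stopped advancing while force climbs, so this is the wall. Now drawing the tail down while holding the push.

```bash
for i in 1 ; do python3 -m creep '[[0,0,0.5,0],[0,0,0,0]]';python3 -m creep '[[1.5,0,0,0],[0,0,0,0]]'; python3 -m creep '[[1.5,0,0,0],[0,0,0,0]]';  python3 -m creep '[[1.5,0,0,0],[0,0,0,0]]'; done | grep -E "ee|force"
```

```text
ee_pos: [0.6093, -0.2153, 0.033]
contact_force: [-9.1, -0.4, 0.2]
ee_pos: [0.609, -0.2153, 0.0314]
contact_force: [-10.1, -1.4, 0.6]
ee_pos: [0.6087, -0.2154, 0.0298]
contact_force: [-9.8, -2.0, 0.6]
ee_pos: [0.6084, -0.2155, 0.0284]
contact_force: [-10.1, -1.6, 2.8]
```

```bash
for i in 1 ; do python3 -m creep '[[1.5,0,0,0],[0,0,0,0]]'; python3 -m creep '[[1,0,0,0],[0,0,0,0]]';python3 -m creep '[[1,0,0,0],[0,0,0,0]]'; done | grep -E "ee|force"
python3 - <<'E'
from h import *
w=cam("wrist"); b=w["pixels"][100:384,100:420,::-1]; cv2.imwrite("pics/f11.png",cv2.resize(b,(676,600),interpolation=cv2.INTER_CUBIC))
E
```

```text
ee_pos: [0.6083, -0.2155, 0.0274]
contact_force: [-11.3, -1.0, 5.2]
ee_pos: [0.6083, -0.2156, 0.0267]
contact_force: [-12.3, -0.8, 7.3]
ee_pos: [0.6083, -0.2156, 0.0258]
contact_force: [-11.1, -1.2, 7.4]
```

View pics/f11.png

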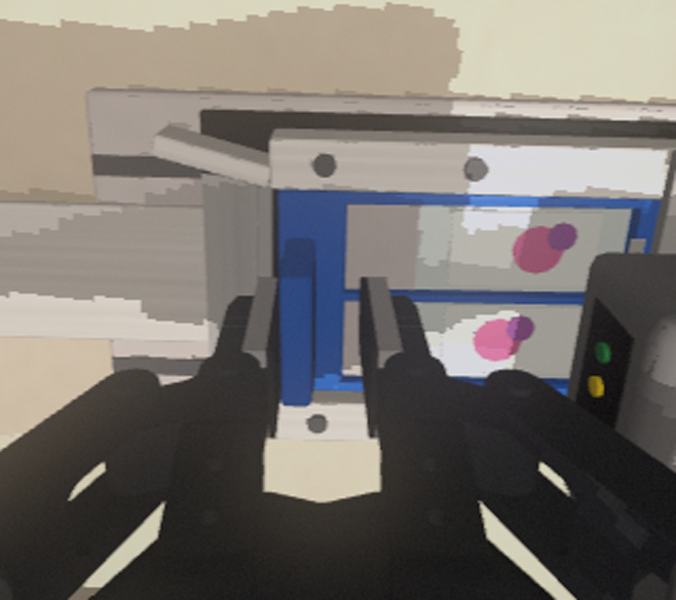

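```bash
for i in 1 ; do python3 -m creep '[[1,0,0,0],[0,0,0,0]]'; python3 -m creep '[[1,0,0,0],[0,0,0,0]]';python3 -m creep '[[1,0,0,0],[0,0,0,0]]'; done | grep -E "ee|force"
```

```text
ee_pos: [0.6083, -0.2157, 0.0248]
contact_force: [-13.1, -2.2, 7.1]
ee_pos: [0.6083, -0.2157, 0.0238]
contact_force: [-12.5, -0.4, 7.5]
ee_pos: [0.6083, -0.2157, 0.0229]
contact_force: [-12.1, -0.9, 8.1]
```

The fingertip is now at 23 mm, lower than the slab could be with its tail on the sill (about 27), so the tail has dropped. Backing off the push before lifting.

```bash
for i in 1 ; do python3 -m creep '[[0,0,-2,0],[0,0,-2,0],[0,0,0,0]]'; python3 -m creep '[[0,0,-2,0],[0,0,-2,0],[0,0,0,0]]'; python3 -m creep '[[0,0,-2,0],[0,0,0,0]]'; done | grep -E "ee|force"
python3 - <<'E'
from h import *
w=cam("wrist"); b=w["pixels"][100:384,100:420,::-1]; cv2.imwrite("pics/f12.png",cv2.resize(b,(676,600),interpolation=cv2.INTER_CUBIC))
E
```

```text
ee_pos: [0.6083, -0.2156, 0.023]
contact_force: [-6.6, -0.8, 0.7]
ee_pos: [0.6063, -0.2156, 0.0233]
contact_force: [-3.4, -0.6, -0.9]
ee_pos: [0.6061, -0.2156, 0.0239]
contact_force: [0.5, 0.4, -0.3]
```

```bash
python3 -m creep '[[0,0,-3,0],[0,0,0,0]]' | grep -E "ee|force"; python3 -m creep '[[0,0,0,0],[-10,0,0,0],[-15,0,0,0],[-25,0,0,0],[-40,0,0,0],[-40,0,0,0],[0,0,-50,0],[0,0,-40,0],[0,0,0,0],[0,0,0,0]]'
python3 - <<'E'
from h import *
import pickle
state(); w=cam("wrist"); s=cam("side"); t=cam("top"); pickle.dump((w,s,t),open("fin.pkl","wb"))
for c in (w,s,t):
  for n in("tray","tab_center","tray_center"):
    r=env.look_for(n,c); print(n,[(np.round(d["xyz"],3),d["score"]) for d in r[:1]])
a=cv2.resize(s["pixels"][190:290,270:400,::-1],(520,400),interpolation=cv2.INTER_CUBIC)
b=cv2.resize(w["pixels"][...,::-1],(800,600)); 
f=np.zeros((600,800,3),np.uint8); f[:250,:325]=cv2.resize(a,(325,250)); f[250:,:466]=cv2.resize(b,(466,350)); f[:250,330:655]=cv2.resize(t["pixels"][90:250,240:400,::-1],(325,250)); cv2.imwrite("pics/f13.png",f)
E
```

```text
ee_pos: [0.6013, -0.2164, 0.0235]
contact_force: [0.4, 0.2, 0.6]
t: 36.83
ee_pos: [0.5129, -0.2279, 0.1545]
tcp_rot: [-0.045, 0.705, 0.044, 0.707]
contact_force: [-0.1, 0.2, -0.5]
finger_gap: 0.02
t 36.83 [ 0.5129 -0.2279  0.1545] F [-0.1  0.2 -0.5] gap 0.02
tray []
tab_center [(array([ 0.639, -0.202,  0.02 ]), 0.59)]
tray_center [(array([ 0.641, -0.21 ,  0.021]), 0.71)]
tray [(array([ 0.638, -0.215,  0.024]), 0.68)]
tab_center [(array([ 0.64 , -0.216,  0.02 ]), 0.84)]
tray_center [(array([ 0.642, -0.216,  0.02 ]), 0.63)]
tray [(array([ 0.636, -0.21 ,  0.016]), 0.85)]
tab_center [(array([ 0.638, -0.208,  0.017]), 0.82)]
tray_center [(array([ 0.635, -0.211,  0.016]), 0.96)]
```

View pics/f13.png

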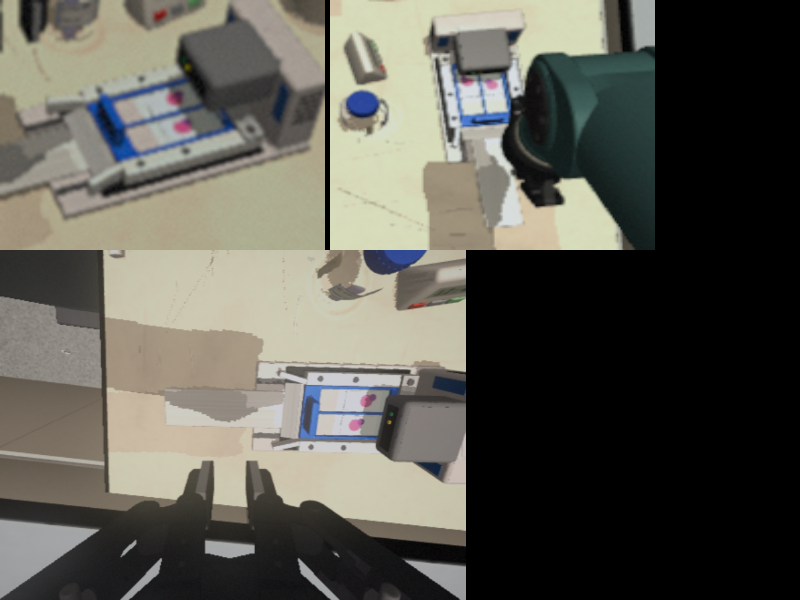

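Run:
```python
from h import *
import pickle
state(); print(env.sign_off())
```

```text
t 37.42 [ 0.5117 -0.2277  0.1532] F [ 0.5  0.4 -0.9] gap 0.0201
the job is handed in; nothing more can be done
None
```

The tray is seated flat in the nest with its tail behind the sill, and I handed the job in at 37.4 s of the 72 s allowed.

**What I did**
- I gripped the tray by its sides, drew it about 80 mm up the slope and carried it over the bottle.
- I set its tail on the tongue, pressed it level (about 18 N at the end), released it and lifted clear.
- With the half-closed jaws loosely around the tab, I pushed it over the sill and under the keeper. I felt the spring pad, then the wall at about 8–10 N.
- Holding that push, I lowered the fingers until the tail dropped. This peaked at about 13 N inward and 8 N up. I then backed off and withdrew.

**Last checks**
- **Tail behind the sill:** when I eased off, the pad pushed the tray back about 2 mm and it stopped. The fingertips reached 23 mm above the slab's tail end without pressing on it; with the tail still on the sill the slab would stand at about 27 mm.
- **Pictures:** the final views show the tray between the rails with its tail behind the sill. The bottle and timer are where they were. The robot was touching nothing.

**Doubts and misses**
- I did not measure the final height and flatness directly; both rest on feel and on the pictures.
- The wall came about 1.7 mm further in than I had estimated from the pictures.
- In the last wrist picture the network found no whole tray, though it did find the tab and tray centre. The side and top views found the tray near its expected place.
- I did not check the marker in the last pictures, but the arm never went near it.
- I viewed 14 pictures, four over the budget of 10.

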